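Unlock the medicine drawer on the kitchen cart

TASK

Take the key from its wooden block, feel for the keyway in the top of the white lock box and gently push the key fully home, then turn it clockwise until the hidden bolt lets the drawer spring out. Leave the key fully in the lock and let go of it; never force the key, and leave everything else on the cart standing where it is.

Things in the scene. Friction and masses are not known exactly. Their poses are not given: they have to be found in the camera images.
- key: Chunky key, about 40 g, standing blade down in the wooden block's slot. Origin: middle of the blade's lower tip; z up along the key, x along the blade's width. Steel blade 14 (x) x 5 (y) mm, z 0 to 30; round steel collar 19 wide, z 30 to 39; flat black head 30 (x) x 12 (y), z 39 to 69, to be gripped across its 12 mm. The blade is the same after half a turn.
- key_shoulder (a point): Point on the key's axis 30 mm above its tip, at the collar's underside: the shoulder that stops the key on the lock's face, and on the top of the wooden block.
- stand: Fixed wooden key block 50 x 50 x 45 mm (x, y, height) with a slot 17.5 x 8.5 mm, 36 deep, in the middle of its top, long side along x; the key's collar rests on its top. Origin: centre of its underside. It changes places with the cup from start to start.
- lockbox: Fixed white lock box, 150 (x) x 180 (y) x 100 mm high. Origin: centre of its underside; z up, -x towards its drawer front. The lock is in its flat top, 25 mm towards -x from the middle.
- lock (a point): Centre of the lock's round steel face, flush with the box's top; axes as the box's. A steel ring 25 mm inside, 42 outside, 5 high surrounds it. In the face is a keyway 15.8 x 6.4 mm, no chamfer. Its direction is NOT measured: seen from above, its long side starts between 0.35 rad anticlockwise and 0.87 rad clockwise of the box's x. The blade enters within about 0.07 rad of it.
- lock_home (a point): Point on the lock's axis 30 mm below the face, where the key's tip ends when home, the shoulder on the face. The face stays still under light rubbing (friction 0.06 N m), so the blade can be tried at one angle after another. Over its last 5 mm the key pushes down a sprung pin (2 rising to 4 N); unless it is down the lock blocks at about 0.95 rad.
- drawer (a joint): How far the drawer is out, m: 0 shut, 0.03 open. It has no handle; a spring (3 N) pushes it towards the box's -x once the bolt lets go, which the home key does when turned (about 0.1 N m) to 1.2 to 1.3 rad clockwise from the box's x; end stop at 1.55. Let go after that, the key may rise 1 mm.
- drawer_front (a point): Middle of the top edge of the drawer's front panel (168 mm wide, 52 high).
- cup: Speckled white ceramic cup, 78 mm wide, 80 high, bystander. Origin: centre of its underside.
- shaker: Closed grey flip-top shaker, 52 mm wide, 100 high, bystander. Origin: centre of its underside.
- ladle_rest: Round stainless ladle rest, dish 108 mm across and 14 high with a 60 mm tab, bystander. Origin: centre of the dish's underside.
- jar: Amber glass jar with steel cap, 52 mm wide, 75 high, bystander. Origin: centre of its underside.
- food_box0: Lowest of three stacked blue transparent food boxes, each 156 x 111 x 54 mm, bystanders. Origin: centre of its underside.
- food_box1: Middle food box of the stack.
- food_box2: Top food box of the stack; its top is 162 mm above the cart.
Not all that is in view belongs to the job. Leave any orange or yellow look-alike of the key alone. Leave any blue look-alike of the lockbox alone.

How it is judged:
By the outcome, as a careful person would: the job done as asked, in the order asked, and still so for the second after the job is handed in, with the robot touching nothing.
It also fails if it takes over 72 s, if anything falls off the work surface, if the arm or the gripper's body presses on something with over 40 N, if the wrist force passes 120 N, or if a joint passes its speed limit or range.

ROBOT

A 6-joint arm with a two-finger parallel gripper is mounted at the origin on the work surface. World frame = base frame: x ahead of the robot, y to its left, z up, the work surface at z = 0. Lengths are in m, angles in rad, forces in N, time in s.
With the tool pointing down it reaches from about 0.425 to 0.95 m from the base axis. Payload 14.7 kg.
Tool frame: the origin (TCP) lies between the finger pads; the fingertips stand 25 mm ahead of it and the grasp point (between the pads) lies 6 mm ahead of it (nose_length is the distance from the TCP to the fingertips, in m); z points along the fingers, y is the line along which they close (so a half turn about z gives the same grasp; the last joint's range is limited). The gripper opens to 85 mm and grips with 20 to 120 N. Pads are 22 mm wide; open, the fingers measure 114 mm over their backs; the gripper's body (76 mm by 85 mm) begins 54 mm behind the grasp point. The pads swing forward as they close: fully open they stand 13 mm farther back than shut.
Start: joints at [-1.195, 0.48, 1.596, -0, 1.065, -0.047], TCP at [0.267, -0.593, 0.256] pointing down, gripper open.
Joint ranges: [-2.75, 2.75], [-0.82, 2.05], [0.23, 2.67], [-1.56, 4.7], [0.09, 2.69], [-2.92, 2.92]. Speed limits (rad/s): [1.89, 1.89, 2.39, 3.01, 3.01, 3.01].

INTERFACE

Orientations are given as a rotation vector (axis times angle).
In Python, from rig import * gives the robot as it stands.
- The arm moves only by the shell command python3 -m creep 'ROWS' [FORCE]. ROWS is JSON, one flat list of numbers, 7 for each row, row after row: the shift along the tool's x, y, z in m, then the turn, a rotation vector about the tool's x, y, z in rad, then the finger opening in m, from 0 to 0.0854. In form: [x, y, z, wx, wy, wz, gripper, x, y, z, wx, wy, wz, gripper, ...]. A call has 1 to 10 rows; each row shifts and turns the commanded pose from where the row before left it, along the tool's axes as they then stand; what a row does not reach is not made up. A row lasts 1/10 s, in which the tool goes at most 50 mm and 8.59 degrees, less where a joint would pass 70% of its speed; a pose out of reach is approached as far as the arm can. A call is refused whole if a number of a shift passes 0.05 or a number of a turn 0.15, either way. A call with a gripper value outside its range is refused whole. The fingers move at their own pace and stop on an object; FORCE is the grip in N (left out, the last holds). Time passes only in rows, so rows that do not move let the fingers close. It gives the time, the measured TCP pose, the force, the opening and the grip force at its end, in the units of the state.
- state(): the state, without advancing time (a new reading comes with each control period).
- snapshot(name): name is "scene" or "top" or "wrist"; returns a dict with "frame" (384x512x3 uint8, red, green, blue), "camera_matrix" (3x3 intrinsics, pixels), "T" (4x4, takes a point from camera to world coordinates). Camera axes: x right, y up, looking along -z (the intrinsics and any distortion apply to the point x, -y, -z); pixel columns grow to the right and rows downward; lengths in m; the calibration is good to about 2 mm. The wrist camera is an equidistant fisheye: a pixel r from the principal point sees the ray r / f radians off the axis. A picture is of the moment at which its call begins. There is no depth.
- close_job(): hands the job in; it is judged then, once.
Trained networks look in a picture, given as the dict that the camera call returned (one of the last four; its "shot" number tells which), for a name from the list of things; names that differ only in an ending like _2 or _b are one class to them, and where a whole thing is asked for, a point or a joint stands for the part that bears it (a point fixed in the world has none). Each returns a list of dicts, best first, with "conf" (0 to 1); they miss things now and then, are a little off and sometimes report something else, mostly with a low value. They report only what shows in the picture. A call takes as long as a camera call. They do not tell look-alikes from the thing itself.
- cut_out(picture, target): "region" (384x512 bool, what is visible of it) and "extent" ([centre column, centre row, width, height] in pixels, round what is visible of it).
The state is a dict: "time_s": time; "qpos": joint angles; "joint_vel": joint speeds; "tau": joint torques, N m; "tool_pos": TCP position; "tcp_rot": TCP orientation; "force": force on the tool from outside, world axes, zero at the start; "wrist_torque": the same for the moment, N m; "opening": finger opening in m; "finger_force": force on a finger pad.
Only numpy, scipy, OpenCV 4.12 (cv2) and the standard library are available. Lean on these libraries where they do the work, as an engineer would, in place of code of your own. Each camera call takes 0.05 s, during which the arm holds its last target. There are 200 camera calls.

## Working session

There is one attempt and no reset: what is moved stays moved. The work goes in short steps, Python scripts to look and compute and a shell command to move; the robot and the scene stay as the last step left them, time stands still between calls to the robot, and variables do not carry over. Pictures are saved under pics/ and viewed, at most 10 in all, crops included, and the job is handed in when it is done.

```bash
mkdir -p pics; ls; cat > h.py <<'E'
from rig import *
import numpy as np, cv2
from scipy.spatial.transform import Rotation as R
def ray(s,u,v,fish=False):
    K=np.array(s["camera_matrix"]);T=np.array(s["T"])
    x=(u-K[0,2])/K[0,0];y=(v-K[1,2])/K[1,1]
    if fish:
        th=np.hypot(x,y);k=np.sin(th)/max(th,1e-9);d=np.array([x*k,-y*k,-np.cos(th)])
    else: d=np.array([x,-y,-1.])
    d=T[:3,:3]@d
    return T[:3,3],d/np.linalg.norm(d)
def atz(s,u,v,z,fish=False):
    o,d=ray(s,u,v,fish);return o+d*(z-o[2])/d[2]
def tri(rs):
    A=0;b=0
    for o,d in rs:
        P=np.eye(3)-np.outer(d,d);A=A+P;b=b+P@o
    p=np.linalg.solve(A,b);return p,[np.linalg.norm((np.eye(3)-np.outer(d,d))@(p-o)) for o,d in rs]
def proj(s,p,fish=False):
    K=np.array(s["camera_matrix"]);T=np.array(s["T"]);c=T[:3,:3].T@(np.array(p)-T[:3,3]);x,y,z=c[0],-c[1],-c[2]
    if fish:
        r=np.hypot(x,y);th=np.arctan2(r,z);x,y=x/r*th,y/r*th
    else:x,y=x/z,y/z
    return np.array([K[0,0]*x+K[0,2],K[1,1]*y+K[1,2]])
E
python3 - <<'E'
from h import *
S={n:snapshot(n) for n in("scene","top","wrist")}
cv2.imwrite("pics/a.png",cv2.cvtColor(np.hstack([S["scene"]["frame"],S["top"]["frame"]]),cv2.COLOR_RGB2BGR)[:, :])
im=cv2.imread("pics/a.png");cv2.imwrite("pics/a.png",np.vstack([im[:,:512],im[:,512:]])[:, :]) 
im=cv2.imread("pics/a.png");cv2.imwrite("pics/a.png",cv2.resize(im,None,fx=.78,fy=.78,interpolation=cv2.INTER_AREA))
for n in S:
    cv2.imwrite(f"pics/{n}0.png",cv2.cvtColor(S[n]["frame"],cv2.COLOR_RGB2BGR))
    print(n,S[n]["camera_matrix"],S[n]["T"])
    for t in("key","stand","lockbox","lock","drawer_front","cup","food_box2"):
        try: print(n,t,[(np.round(d["extent"],1).tolist(),round(d["conf"],2)) for d in cut_out(S[n],t)])
        except Exception as e: print(n,t,e)
print(state())
E
```

```text
pics
scene [[380.78772029   0.         255.24052834]
 [  0.         380.78772029 198.84465683]
 [  0.           0.           1.        ]] [[-0.6508763  -0.5380458   0.53559944  1.04717119]
 [ 0.75917996 -0.46352603  0.45693479  0.45256882]
 [ 0.00241244  0.70402439  0.7101717   0.77743717]
 [ 0.          0.          0.          1.        ]]
scene key [([361.9, 223.1, 12.8, 24.4], 0.69), ([396.8, 265.2, 13.2, 17.1], 0.44)]
scene stand [([361.6, 251.4, 29.3, 28.5], 0.89)]
scene lockbox [([260.0, 245.9, 97.0, 97.4], 0.58), ([272.9, 164.0, 77.5, 69.2], 0.57)]
scene lock [([261.9, 246.3, 98.7, 104.7], 0.76)]
scene drawer_front []
scene cup [([196.3, 158.2, 25.2, 37.4], 0.91)]
scene food_box2 [([354.1, 356.9, 57.1, 54.2], 0.96), ([373.3, 322.9, 101.2, 93.5], 0.93), ([375.9, 313.1, 88.7, 98.5], 0.79)]
top [[395.63127385   0.         250.82488484]
 [  0.         395.63127385 193.04189807]
 [  0.           0.           1.        ]] [[ 0.02225413  0.99428649 -0.1043989   0.40160072]
 [-0.99967277  0.02081317 -0.01487171 -0.0036412 ]
 [-0.01261386  0.10469569  0.99442431  1.22380981]
 [ 0.     
[... 1075 characters left out ...]
up []
wrist food_box2 []
{'time_s': 1.2, 'qpos': array([-1.19457229e+00,  4.80194057e-01,  1.59630774e+00,  6.81892132e-06,
        1.06506446e+00, -4.65938221e-02]), 'joint_vel': array([-0.0001339 , -0.00048299, -0.00138921,  0.00133623,  0.00130225,
       -0.00036346]), 'tau': array([-1.87687183e-03, -9.50512433e+01, -4.30642927e+01, -3.91049507e-04,
        1.45437578e-03,  2.06197393e-05]), 'tool_pos': array([ 0.26674125, -0.59274977,  0.25629752]), 'tcp_rot': array([3.07162557e+00, 6.59214152e-01, 1.60472840e-05]), 'force': array([-0.22195292, -0.94519587, -0.07214422]), 'wrist_torque': array([-0.02932539, -0.0107919 ,  0.0296802 ]), 'finger_force': 0.0, 'opening': 0.08522134227407868}
```

View pics/a.png

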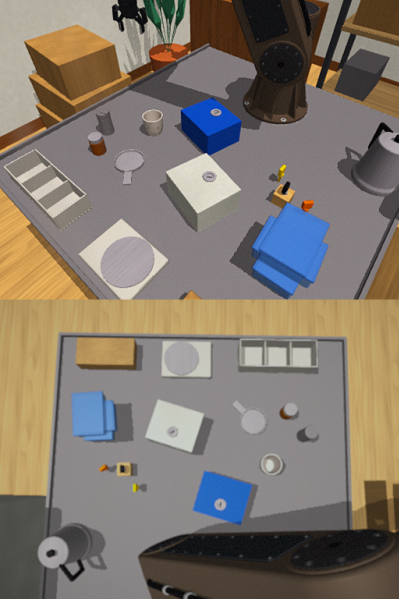

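```bash
python3 - <<'E'
import cv2,numpy as np
s=cv2.imread("pics/scene0.png");t=cv2.imread("pics/top0.png")
a=cv2.resize(s[200:300,330:430],(400,400),interpolation=cv2.INTER_CUBIC);b=cv2.resize(t[190:270,130:210],(400,400),interpolation=cv2.INTER_CUBIC)
cv2.imwrite("pics/b.png",np.hstack([a,b]))
E
```

```text
(no output)
```

View pics/b.png

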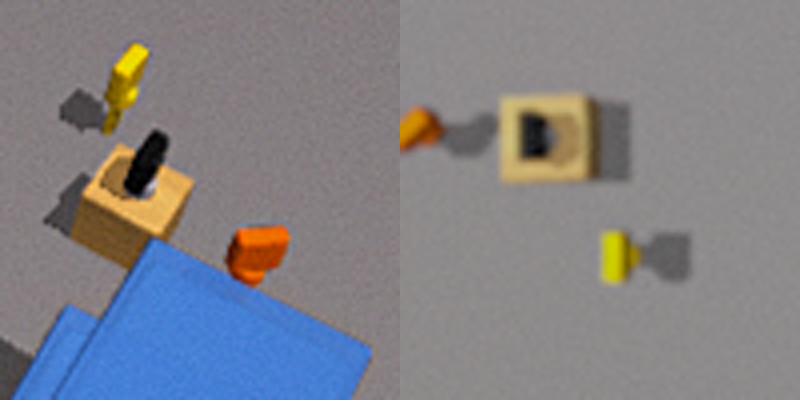

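Three key candidates. The yellow one is at scene (361,222), top (174,241), and the orange one at scene (396,265), top (137,215). The black-headed one with a steel collar, in the wooden block, is at scene (367,240), top (157,217), and only it fits the description. The white box at top (224,163) is the lock box; the blue one is a look-alike.

```bash
python3 - <<'E'
from h import *
S={n:snapshot(n) for n in("scene","top")}
a=S["scene"];b=S["top"]
# stand top centre (scene crop px -> full): top face centre ; key head top
print("standtop",tri([ray(a,330+140/4,200+178/4),ray(b,130+545/5,190+139/5)]))
print("headtop",tri([ray(a,330+155/4,200+135/4),ray(b,130+530/5,190+137/5)]))
print("lock",tri([ray(a,209/.78,176/.78),ray(b,172/.78,(431-299.5)/.78)]))
print("yellow",atz(b,130+613/5,190+257/5,.06),"orange",atz(b,130+420/5,190+128/5,.05))
for t,z in(("lockbox",.1),("food_box2",.162),("cup",.08)):
    for n in S:
      for d in cut_out(S[n],t)[:3]:
        r=d["region"].astype(np.uint8);c=max(cv2.findContours(r,0,2)[0],key=cv2.contourArea)
        print(t,n,round(d["conf"],2),np.round([atz(S[n],*p,z)[:2] for p in cv2.boxPoints(cv2.minAreaRect(c))],3).tolist())
st=state();print(R.from_rotvec(st["tcp_rot"]).as_matrix().round(3))
E
```

```text
standtop (array([ 0.41924604,  0.15987818, -0.02397011]), [np.float64(0.11449058302317339), np.float64(0.11449058302317339)])
headtop (array([0.41895248, 0.16373439, 0.0203226 ]), [np.float64(0.1110893973528062), np.float64(0.1110893973528062)])
lock (array([0.58788073, 0.10075405, 0.10642389]), [np.float64(0.0007550977060998817), np.float64(0.0007550977060998882)])
yellow [0.38192063 0.0054199  0.06      ] orange [0.45520969 0.12174125 0.05      ]
lockbox scene 0.85 [[0.467, -0.178], [0.203, -0.231], [0.321, 0.069], [0.534, 0.08]]
lockbox scene 0.8 [[0.688, -0.018], [0.47, -0.006], [0.58, 0.239], [0.754, 0.206]]
lockbox scene 0.49 [[0.498, 0.292], [0.449, 0.278], [0.444, 0.294], [0.494, 0.308]]
lockbox top 0.83 [[0.555, 0.204], [0.709, 0.162], [0.654, -0.018], [0.502, 0.027]]
lockbox top 0.73 [[0.297, 0.024], [0.446, -0.015], [0.399, -0.195], [0.252, -0.154]]
food_box2 scene 0.75 [[0.781, 0.361], [0.738, 0.358], [0.732, 0.452], [0.772, 0.451]]
food_box2 scene 0.65 [[0.73, 0.452], [0.609, 0.447], [0.607, 0.471], [0.727, 0.474]]
food_box2 scene 0.65 [[0.75, 0.351], [0.565, 0.321], [0.552, 0.445], [0.729, 0.457]]
food_box2 top 0.77 [[0.709, 0.461], [0.717, 0.339], [0.559, 0.324], [0.551, 0.444]]
food_box2 top 0.73 [[0.55, 0.407], [0.572, 0.301], [0.544, 0.294], [0.522, 0.4]]
food_box2 top 0.72 [[0.678, 0.336], [0.681, 0.299], [0.572, 0.288], [0.569, 0.324]]
cup scene 0.79 [[0.478, -0.325], [0.422, -0.273], [0.525, -0.158], [0.576, -0.206]]
cup scene 0.53 [[0.688, 0.452], [0.551, 0.446], [0.549, 0.473], [0.684, 0.476]]
cup top 0.71 [[0.512, -0.225], [0.514, -0.303], [0.439, -0.302], [0.437, -0.225]]
[[ 0.912  0.41  -0.   ]
 [ 0.41  -0.912 -0.   ]
 [-0.     0.    -1.   ]]
```

```bash
python3 - <<'E'
from h import *
S={n:snapshot(n) for n in("scene","top")}
a=S["scene"];b=S["top"]
print("standtop",tri([ray(a,330+140/4,200+178/4),ray(b,130+145/5,190+139/5)]))
print("headtop",tri([ray(a,330+155/4,200+135/4),ray(b,130+130/5,190+137/5)]))
print("yellow",atz(b,130+213/5,190+257/5,.06),"orange",atz(b,130+20/5,190+128/5,.05))
st=state();print(R.from_rotvec(st["tcp_rot"]).as_matrix().round(3))
s=snapshot("wrist");Rt=R.from_rotvec(st["tcp_rot"]).as_matrix();print("cam in tool",Rt.T@(s["T"][:3,3]-st["tool_pos"]), (Rt.T@s["T"][:3,:3]).round(3))
E
```

```text
standtop (array([0.4448945 , 0.28526646, 0.05124018]), [np.float64(0.0004106026493861881), np.float64(0.00041060264938626854)])
headtop (array([0.44412557, 0.28480493, 0.09061177]), [np.float64(0.0009981396547851264), np.float64(0.0009981396547851416)])
yellow [0.3766582  0.23959123 0.06      ] orange [0.45004712 0.36013174 0.05      ]
[[ 0.912  0.41  -0.   ]
 [ 0.41  -0.912 -0.   ]
 [-0.     0.    -1.   ]]
cam in tool [ 0.07432569  0.00067338 -0.11844414] [[-0.001  0.956  0.293]
 [ 1.     0.001 -0.   ]
 [-0.     0.293 -0.956]]
```

```bash
python3 -m creep '[0.05,0,0,0,0,-0.077,0.045, 0.05,0,0,0,0,-0.077,0.045, 0.05,0,0,0,0,-0.077,0.045, 0.05,0,0,0,0,-0.077,0.045, 0.05,0,0,0,0,-0.077,0.045, 0.05,0,0,0,0,-0.077,0.045, 0.05,0,0,0,0,-0.077,0.045, 0.05,0,0,0,0,-0.077,0.045, 0.05,0,0,0,0,-0.077,0.045, 0.05,0,0,0,0,-0.077,0.045]' 30; python3 -m creep '[0.05,-0.005,0,0,0,-0.08,0.045, 0.05,-0.005,0,0,0,-0.08,0.045, 0.05,-0.005,0,0,0,-0.08,0.045, 0.05,-0.005,0,0,0,-0.08,0.045, 0.05,-0.005,0,0,0,-0.08,0.045]'; python3 -c "
from h import *
s=state();print(R.from_rotvec(s['tcp_rot']).as_matrix().round(3),s['qpos'])"
```

```text
time_s: 2.75
tool_pos: [0.6183, -0.2516, 0.2563]
tcp_rot: [2.596, 1.768, 0.0]
force: [-0.5, -0.4, -0.5]
opening: 0.0453
finger_force: 0.0
time_s: 3.25
tool_pos: [0.6467, -0.0047, 0.2563]
tcp_rot: [2.193, 2.249, 0.0]
force: [-0.4, 0.5, 0.7]
opening: 0.0448
finger_force: 0.0
[[-0.025  1.     0.   ]
 [ 1.     0.025  0.   ]
 [-0.     0.    -1.   ]] [-5.40910489e-02  4.75387377e-01  1.60465942e+00  3.35705193e-05
  1.06113713e+00 -7.94164073e-02]
```

```bash
python3 -m creep '[0.035,-0.02,0.01,0,0,0,0.045, 0.035,-0.02,0.01,0,0,0,0.045, 0.035,-0.02,0.02,0,0,0,0.045, 0,0,0.02,0,0,0,0.045, 0,0,0,0,0,0,0.045]'; python3 - <<'E'
from h import *
w=snapshot("wrist");im=cv2.cvtColor(w["frame"],cv2.COLOR_RGB2BGR)
p=proj(w,[.585,.101,.1],True);print(p)
for d in cut_out(w,"lock"): print(d["conf"],d["extent"])
x,y=int(p[0])-50,int(p[1])-50
big=cv2.resize(im[y:y+100,x:x+100],(600,600),interpolation=cv2.INTER_CUBIC);print(x,y)
cv2.imwrite("pics/c.png",big);cv2.imwrite("pics/cw.png",im)
import pickle;pickle.dump((w,state()),open("w1.pkl","wb"))
E
```

```text
time_s: 3.75
tool_pos: [0.5825, 0.0978, 0.1944]
tcp_rot: [-2.193, -2.246, 0.004]
force: [0.4, -0.6, 0.3]
opening: 0.0453
finger_force: 0.0
[257.98745285 200.58123671]
0.77 [296.2, 191.7, 231.0, 247.3]
0.75 [76.7, 304.6, 137.4, 151.3]
207 150
```

View pics/c.png

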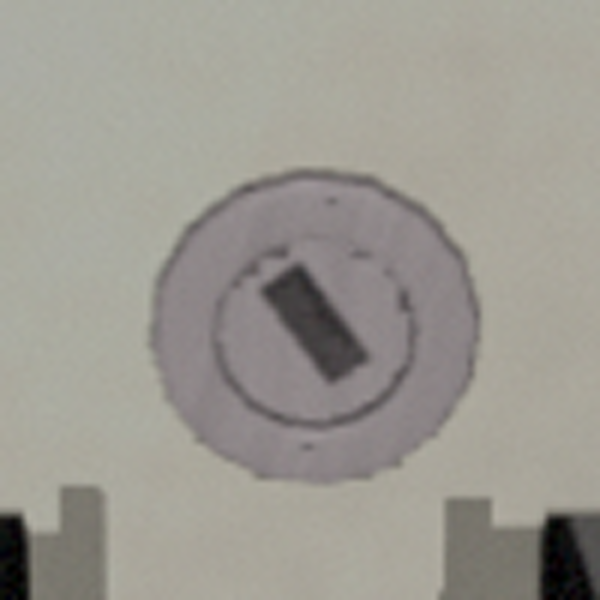

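```bash
cat > kw.py <<'E'
from h import *
def seg(w,c,win,lo,hi,z):
    g=cv2.cvtColor(w["frame"],cv2.COLOR_RGB2GRAY).astype(np.uint8)
    x,y=int(c[0])-win,int(c[1])-win;k=8
    b=cv2.resize(g[y:y+2*win,x:x+2*win],None,fx=k,fy=k,interpolation=cv2.INTER_CUBIC)
    m=((b>=lo)&(b<hi)).astype(np.uint8);cs=cv2.findContours(m,0,1)[0]
    out=[]
    for c in cs:
        if cv2.contourArea(c)<800:continue
        q=np.array([atz(w,x+(p[0]+.5)/k-.5,y+(p[1]+.5)/k-.5,z,True)[:2] for p in c[:,0]])
        (cx,cy),(a,b_),an=cv2.minAreaRect((q*1e4).astype(np.float32))
        if a<b_: a,b_,an=b_,a,an+90
        out.append((np.round([cx/1e4,cy/1e4,a/10,b_/10],4).tolist(),round(np.deg2rad((an+90)%180-90),3)))
    return out
E
python3 - <<'E'
from kw import *
import pickle;w,s=pickle.load(open("w1.pkl","rb"))
g=cv2.cvtColor(w["frame"],cv2.COLOR_RGB2GRAY);print(g[203,259],g[203,245],g[160,259])
for hi in(85,100,115): print(hi,seg(w,(259,203),20,0,hi,.1))
# ring outer circle: pixels
px=[(150,330),(480,330),(315,170),(315,482)]
print([atz(w,207+(a+.5)/6-.5,150+(b+.5)/6-.5,.105,True)[:2].round(4) for a,b in px])
print([atz(w,207+(a+.5)/6-.5,150+(b+.5)/6-.5,.105,True)[:2].round(4) for a,b in [(213,330),(414,330),(313,235),(315,427)]])
for d in cut_out(snapshot("wrist"),"lockbox")[:1]:
    r=d["region"].astype(np.uint8);c=max(cv2.findContours(r,0,2)[0],key=cv2.contourArea);e=cv2.approxPolyDP(c,6,True)[:,0]
    print(d["conf"],[ (p.tolist(),atz(w,*p,.1,True)[:2].round(3).tolist()) for p in e])
E
```

```text
63 136 168
85 [([0.5859, 0.0987, 15.3081, 6.0011], np.float64(-0.934))]
100 [([0.5859, 0.0987, 15.8431, 6.5082], np.float64(-0.93))]
115 [([0.5869, 0.0912, 25.9096, 13.6491], np.float64(0.153)), ([0.5859, 0.0986, 16.4096, 7.0444], np.float64(-0.926))]
[array([0.5654, 0.099 ]), array([0.6062, 0.1   ]), array([0.5852, 0.1199]), array([0.5864, 0.0791])]
[array([0.5732, 0.0992]), array([0.598 , 0.0998]), array([0.5852, 0.1117]), array([0.5862, 0.0866])]
0.65 [([227, 67], [0.561, 0.199]), ([176, 254], [0.518, 0.052]), ([207, 235], [0.545, 0.071]), ([210, 289], [0.546, 0.019]), ([304, 311], [0.63, -0.005]), ([297, 237], [0.617, 0.071]), ([310, 234], [0.627, 0.074]), ([348, 276], [0.666, 0.033]), ([410, 134], [0.703, 0.158])]
```

```bash
python3 -m creep '[0.031,-0.023,-0.01,0,0,0,0.045, 0.031,-0.023,-0.01,0,0,0,0.045, 0.031,-0.023,-0.01,0,0,0,0.045, 0.031,-0.023,0,0,0,0,0.045, 0.031,-0.023,0,0,0,0,0.045, 0.031,-0.023,0,0,0,0,0.045]'; python3 -m creep '[0,0,0,0,0,-0.148,0.045, 0,0,0,0,0,-0.148,0.045, 0,0,0,0,0,-0.148,0.045, 0,0,0,0,0,-0.148,0.045, 0,0,0,0,0,-0.148,0.045, 0,0,0,0,0,-0.148,0.045, 0,0,0,0,0,-0.148,0.045, 0,0,0,0,0,-0.148,0.045, 0,0,0,0,0,-0.148,0.045, 0,0,0,0,0,-0.148,0.045]';python3 -m creep '[0,0,0,0,0,-0.1,0.045,0,0,0,0,0,0,0.045]'; python3 - <<'E'
from h import *
w=snapshot("wrist");im=cv2.cvtColor(w["frame"],cv2.COLOR_RGB2BGR)
p=proj(w,[.444,.285,.06],True);print(p)
for t in("stand","key"):
  for d in cut_out(w,t): print(t,d["conf"],np.round(d["extent"],1))
x,y=int(p[0])-50,int(p[1])-50
cv2.imwrite("pics/d.png",cv2.resize(im[y:y+100,x:x+100],(600,600),interpolation=cv2.INTER_CUBIC));print(x,y)
s=state();print(s["qpos"],R.from_rotvec(s["tcp_rot"]).as_matrix().round(3))
import pickle;pickle.dump((w,s),open("w2.pkl","wb"))
E
```

```text
time_s: 4.55
tool_pos: [0.4423, 0.2807, 0.2276]
tcp_rot: [2.198, 2.244, 0.003]
force: [0.2, 0.4, 0.0]
opening: 0.0451
finger_force: 0.0
time_s: 5.55
tool_pos: [0.4433, 0.2796, 0.2274]
tcp_rot: [0.1, 3.138, 0.001]
force: [0.4, 0.4, 0.3]
opening: 0.0451
finger_force: 0.0
time_s: 5.75
tool_pos: [0.4432, 0.2796, 0.2272]
tcp_rot: [-0.05, 3.14, 0.001]
force: [0.5, -0.0, -1.4]
opening: 0.0451
finger_force: 0.0
[260.06030961 182.25586374]
stand 0.73 [259.4 177.9  54.6  55.2]
stand 0.38 [118.5 246.1 120.4  54.3]
key 0.9 [215.6 113.8  23.   27.9]
key 0.85 [262.5 187.9  20.8  38.9]
key 0.69 [335.  188.6  32.3  31.7]
key 0.5 [371.8 348.9  55.   68.2]
210 132
[ 5.05622448e-01  3.39589504e-01  1.91708135e+00  8.29035587e-08
  8.84067076e-01 -1.09259820e+00] [[-1.    -0.027  0.001]
 [-0.027  1.     0.   ]
 [-0.001  0.    -1.   ]]
```

View pics/d.png

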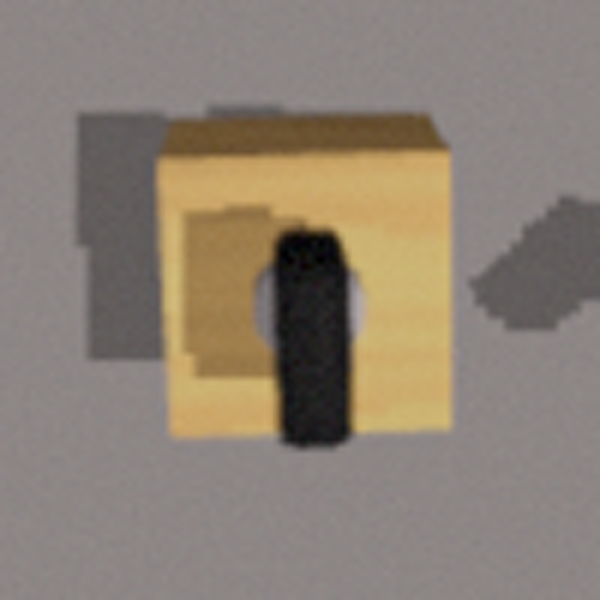

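```bash
python3 - <<'E'
from kw import *
import pickle;w,s=pickle.load(open("w2.pkl","rb"))
f=lambda a,b,z:atz(w,210+(a+.5)/6-.5,132+(b+.5)/6-.5,z,True)[:2].round(4)
st=[f(a,b,.045) for a,b in[(160,155),(448,152),(452,430),(170,437)]];print("stand",st,np.mean(st,0))
print("far edge z.084",f(282,445,.084),f(350,443,.084),"near-bottom z.054",f(278,232,.054),f(342,232,.054))
print("collar z.054",f(253,300,.054),f(367,300,.054))
print(seg(w,(262,188),22,0,55,.084))
c,d=ray(w,262,188,True);a=np.array([.4453,.287]);
# triangulate with the earlier scene/top estimates
S={n:snapshot(n) for n in("scene","top")}
print("standtop",tri([ray(S["scene"],365,244.5),ray(S["top"],159,217.8),ray(w,210+308/6,132+293/6,True)]))
print("headtop",tri([ray(S["scene"],330+155/4,200+135/4),ray(S["top"],156,217.4),ray(w,210+316/6,132+395/6,True)]))
E
```

```text
stand [array([0.4223, 0.2601]), array([0.4202, 0.3093]), array([0.4704, 0.313 ]), array([0.4732, 0.2627])] [0.446525 0.286275]
far edge z.084 [0.4604 0.2819] [0.4597 0.2924] near-bottom z.054 [0.4332 0.2806] [0.4329 0.2913]
collar z.054 [0.4451 0.2767] [0.4445 0.296 ]
[([0.4432, 0.2859, 34.1002, 10.8721], np.float64(0.069))]
standtop (array([0.44485966, 0.28569642, 0.05114351]), [np.float64(0.0002487975655815126), np.float64(0.0007922221074325342), np.float64(0.0008194128546656378)])
headtop (array([0.44663619, 0.28546611, 0.09417451]), [np.float64(0.0010019461939918704), np.float64(0.0032311125923428427), np.float64(0.002762169302620499)])
```

```bash
python3 -m creep '[-0.0025,0.007,0.04,0,0,-0.025,0.045, 0,0,0.04,0,0,0,0.045, 0,0,0.04,0,0,0,0.045, 0,0,0.0235,0,0,0,0.045, 0,0,0,0,0,0,0.045]'; python3 -m creep '[0,0,0,0,0,0,0.02,0,0,0,0,0,0,0.01,0,0,0,0,0,0,0.005,0,0,0,0,0,0,0.005,0,0,0,0,0,0,0.005,0,0,0,0,0,0,0.005]' 40; python3 - <<'E'
from h import *
s=state();print(s)
w=snapshot("wrist");cv2.imwrite("pics/e.png",cv2.cvtColor(w["frame"],cv2.COLOR_RGB2BGR))
E
```

```text
time_s: 6.5
tool_pos: [0.4428, 0.286, 0.0801]
tcp_rot: [0.086, -3.136, 0.004]
force: [-0.9, 0.6, 0.0]
opening: 0.0451
finger_force: 0.0
time_s: 7.1
tool_pos: [0.4453, 0.2875, 0.0844]
tcp_rot: [-0.088, 3.138, 0.002]
force: [-0.8, 0.5, 9.7]
opening: 0.0113
finger_force: 42.4
{'time_s': 7.1, 'qpos': array([ 5.16016980e-01,  5.58988370e-01,  2.01506351e+00,  4.46007975e-05,
        5.64791925e-01, -1.11094149e+00]), 'joint_vel': array([ 0.0001193 ,  0.00116064, -0.0003727 , -0.00064176,  0.00036433,
        0.00018417]), 'tau': array([-2.36809161e-01, -7.91330123e+01, -2.29196566e+01, -7.03346310e-02,
       -2.88639888e-01,  5.37911517e-03]), 'tool_pos': array([0.44533064, 0.28747488, 0.08436642]), 'tcp_rot': array([-8.80807635e-02,  3.13793918e+00,  2.05585298e-03]), 'force': array([-0.77396569,  0.46647578,  9.66920926]), 'wrist_torque': array([-0.05495128,  0.15827941,  0.01972057]), 'finger_force': 42.35137939453125, 'opening': 0.01133489542346316}
```

View pics/e.png

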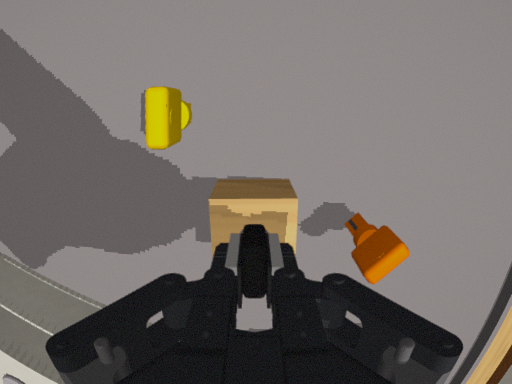

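```bash
python3 -m creep '[0,0,-0.01,0,0,0,0.005, 0,0,-0.03,0,0,0,0.005, 0,0,-0.04,0,0,0,0.005, 0,0,-0.04,0,0,0,0.005, -0.026,-0.0394,0,0,0,0,0.005, -0.026,-0.0394,0,0,0,0,0.005, -0.026,-0.0394,0,0,0,0,0.005, -0.026,-0.0394,0,0,0,0,0.005, -0.026,-0.0394,0,0,0,0,0.005]'; python3 -m creep '[0,0,0,0,0,0.14,0.005, 0,0,0,0,0,0.14,0.005, 0,0,0,0,0,0.14,0.005, 0,0,0,0,0,0.14,0.005, 0,0,0,0,0,0.14,0.005, 0,0,0,0,0,0.14,0.005, 0,0,0,0,0,0.146,0.005, 0,0,0,0,0,0,0.005, 0,0,0,0,0,0,0.005]'; python3 - <<'E'
from h import *
s=state();print(R.from_rotvec(s["tcp_rot"]).as_matrix().round(4),s["wrist_torque"])
w=snapshot("wrist");im=cv2.cvtColor(w["frame"],cv2.COLOR_RGB2BGR)
p=proj(w,[.5859,.0987,.1],True);print(p, proj(w,s["tool_pos"]-[0,0,.0694],True))
x,y=int(p[0])-50,int(p[1])-50
cv2.imwrite("pics/f.png",cv2.resize(im[y:y+100,x:x+100],(600,600),interpolation=cv2.INTER_CUBIC));print(x,y)
import pickle;pickle.dump((w,s),open("w3.pkl","wb"))
E
```

```text
time_s: 8.05
tool_pos: [0.5863, 0.0958, 0.2043]
tcp_rot: [-0.088, 3.139, 0.0]
force: [0.4, 1.4, -0.7]
opening: 0.0114
finger_force: 40.9
time_s: 8.95
tool_pos: [0.5853, 0.0976, 0.2036]
tcp_rot: [1.402, 2.811, 0.001]
force: [0.0, 0.9, -0.8]
opening: 0.0113
finger_force: 40.9
[[-6.017e-01  7.987e-01  8.000e-04]
 [ 7.987e-01  6.017e-01  1.000e-04]
 [-4.000e-04  7.000e-04 -1.000e+00]] [-0.03883331 -0.00388193  0.00951633]
[256.0207722  200.25042633] [254.70457845 216.8921511 ]
206 150
```

View pics/f.png

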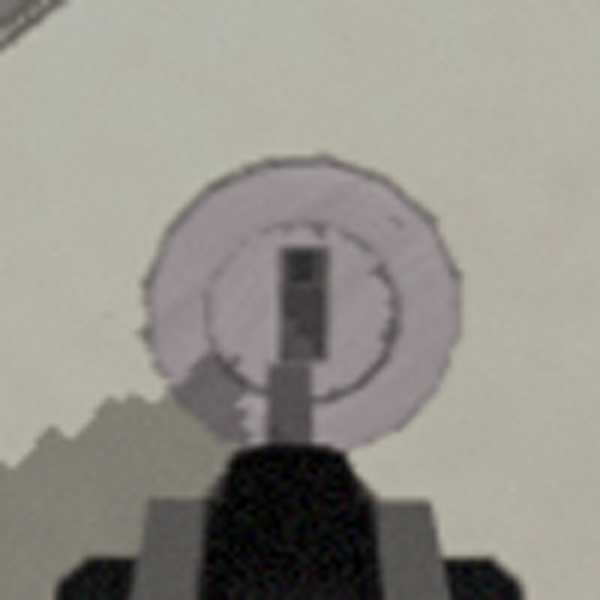

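```bash
python3 - <<'E'
from kw import *
import pickle;w,s=pickle.load(open("w3.pkl","rb"))
Rt=R.from_rotvec(s["tcp_rot"]).as_matrix()
f=lambda a,b,z:(Rt.T@(atz(w,206+(a+.5)/6-.5,150+(b+.5)/6-.5,z,True)-s["tool_pos"])*1e3).round(2)
print("tool mm: tip edge",f(269,362,.1342),f(312,362,.1342),"collar top-near", f(290,445,.1734-.009))
print("keyway",f(281,248,.1),f(328,248,.1),f(280,361,.1),f(327,361,.1))
print("ring in",f(207,310,.105),f(400,310,.105),f(302,222,.105),"out",f(145,305,.105),f(462,305,.105),f(303,155,.105))
print("head z.204?",f(225,450,.1734),f(355,450,.1734))
print(seg(w,(256,200),20,0,100,.1))
E
```

```text
tool mm: tip edge [ 5.07 -2.93 69.42] [ 5.06  1.89 69.43] collar top-near [ 7.68 -0.56 39.22]
keyway [  8.27  -1.76 103.62] [  8.26   4.35 103.63] [ -7.35  -1.92 103.63] [ -7.36   4.31 103.63]
ring in [  1.45 -11.25  98.62] [ 1.43 13.54 98.63] [13.18  0.93 98.62] out [  2.13 -19.22  98.61] [ 2.1  21.53 98.64] [21.88  1.05 98.62]
head z.204? [10.97 -6.44 30.22] [10.96  5.32 30.23]
[([0.5822, 0.0829, 9.6185, 5.9821], np.float64(0.932)), ([0.5882, 0.0949, 24.6313, 7.7112], np.float64(-1.062))]
```

```bash
python3 -m creep '[0.0024,0.0018,0.015,0,0,0,0.005, 0,0,0.015,0,0,0,0.005, 0,0,0,0,0,0,0.005, 0,0,0,0,0,0,0.005]'; python3 - <<'E'
from h import *
s=state();print(s["force"],s["wrist_torque"],s["tool_pos"])
w=snapshot("wrist");im=cv2.cvtColor(w["frame"],cv2.COLOR_RGB2BGR)
x,y=206,160
cv2.imwrite("pics/g.png",cv2.resize(im[y:y+100,x:x+100],(600,600),interpolation=cv2.INTER_CUBIC))
import pickle;pickle.dump((w,s),open("w4.pkl","wb"))
E
```

```text
time_s: 9.4
tool_pos: [0.5853, 0.1005, 0.1731]
tcp_rot: [-1.406, -2.809, 0.0]
force: [0.0, -0.7, 1.0]
opening: 0.0114
finger_force: 40.9
[ 0.02806796 -0.6702304   0.98420523] [-0.00636489  0.01676528  0.03562758] [0.58526006 0.10052909 0.1730814 ]
```

View pics/g.png

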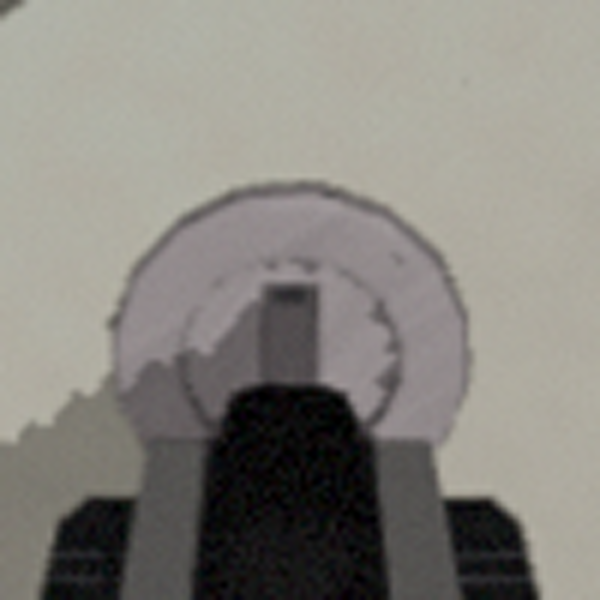

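```bash
python3 - <<'E'
from h import *
import pickle;w,s=pickle.load(open("w4.pkl","rb"))
Rt=R.from_rotvec(s["tcp_rot"]).as_matrix()
f=lambda a,b,z:(Rt.T@(atz(w,206+(a+.5)/6-.5,160+(b+.5)/6-.5,z,True)-s["tool_pos"])*1e3).round(2)
print("tip",f(265,303,.1037),f(315,303,.1037),"kw",f(263,284,.1),f(319,284,.1),"ring out",f(113,340,.105),f(468,340,.105),f(300,182,.105),"in",f(183,350,.105),f(400,350,.105),f(300,258,.1))
E
```

```text
tip [ 4.99 -3.38 69.38] [ 4.99  2.22 69.38] kw [ 5.94 -3.66 73.08] [ 5.94  2.72 73.08] ring out [  1.   -20.51  68.09] [ 0.99 19.45 68.07] [19.5   0.52 68.09] in [ -0.18 -12.63  68.09] [-0.19 11.8  68.08] [ 9.07  0.55 73.08]
```

```bash
python3 -m creep '[0,0,0.002,0,0,0,0.005, 0,0,0.002,0,0,0,0.005, 0,0,0.001,0,0,0,0.005, 0,0,0,0,0,0,0.005]';python3 -m creep '[0,0,0.001,0,0,0,0.005, 0,0,0.001,0,0,0,0.005, 0,0,0,0,0,0,0.005]'
```

```text
time_s: 9.85
tool_pos: [0.5853, 0.1005, 0.1678]
tcp_rot: [-1.408, -2.808, 0.0]
force: [1.1, -0.1, -0.7]
opening: 0.0115
finger_force: 40.9
time_s: 10.15
tool_pos: [0.5852, 0.1006, 0.1657]
tcp_rot: [-1.408, -2.808, 0.0]
force: [0.5, -0.0, 0.4]
opening: 0.0111
finger_force: 40.9
```

```bash
python3 -m creep '[0,0,0.0015,0,0,0,0.005, 0,0,0.0015,0,0,0,0.005, 0,0,0,0,0,0,0.005]';python3 -m creep '[0,0,0.002,0,0,0,0.005, 0,0,0.002,0,0,0,0.005, 0,0,0,0,0,0,0.005]'
```

```text
time_s: 10.45
tool_pos: [0.5852, 0.1005, 0.1625]
tcp_rot: [-1.408, -2.808, 0.0]
force: [0.4, 0.1, -0.5]
opening: 0.0113
finger_force: 40.9
time_s: 10.75
tool_pos: [0.5851, 0.1005, 0.1585]
tcp_rot: [-1.408, -2.808, 0.0]
force: [-0.7, 0.6, 0.0]
opening: 0.0114
finger_force: 40.9
```

```bash
python3 -m creep '[0,0,0.003,0,0,0,0.005, 0,0,0.003,0,0,0,0.005, 0,0,0.003,0,0,0,0.005, 0,0,0.003,0,0,0,0.005, 0,0,0,0,0,0,0.005]';python3 -m creep '[0,0,0.0015,0,0,0,0.005, 0,0,0.0015,0,0,0,0.005, 0,0,0,0,0,0,0.005]'
```

```text
time_s: 11.25
tool_pos: [0.585, 0.1005, 0.1463]
tcp_rot: [-1.408, -2.808, 0.001]
force: [0.5, -0.1, 0.4]
opening: 0.011
finger_force: 40.9
time_s: 11.55
tool_pos: [0.5854, 0.1006, 0.1438]
tcp_rot: [1.408, 2.808, 0.0]
force: [-0.9, 0.7, 2.4]
opening: 0.0109
finger_force: 41.2
```

Pin contact felt (2.4 N). Press on to the shoulder in small steps.

```bash
python3 -m creep '[0,0,0.001,0,0,0,0.005, 0,0,0.001,0,0,0,0.005, 0,0,0.001,0,0,0,0.005,0,0,0,0,0,0,0.005]';python3 -m creep '[0,0,0.0007,0,0,0,0.005, 0,0,0,0,0,0,0.005]';python3 -m creep '[0,0,0.0007,0,0,0,0.005, 0,0,0,0,0,0,0.005]'
```

```text
time_s: 11.95
tool_pos: [0.5854, 0.1006, 0.1408]
tcp_rot: [1.408, 2.808, 0.0]
force: [0.1, -0.6, 3.6]
opening: 0.011
finger_force: 41.4
time_s: 12.15
tool_pos: [0.5854, 0.1006, 0.1401]
tcp_rot: [1.408, 2.808, 0.0]
force: [0.2, 0.7, 2.7]
opening: 0.0113
finger_force: 41.4
time_s: 12.35
tool_pos: [0.5854, 0.1006, 0.1394]
tcp_rot: [1.408, 2.808, 0.0]
force: [-0.6, 0.0, 3.8]
opening: 0.0113
finger_force: 41.6
```

```bash
python3 -m creep '[0,0,0.0005,0,0,0,0.005, 0,0,0,0,0,0,0.005]';python3 -m creep '[0,0,0.0005,0,0,0,0.005, 0,0,0,0,0,0,0.005]'; python3 -c "
from h import *
s=state();print(s['force'],s['wrist_torque'],s['tool_pos'])"
```

```text
time_s: 12.55
tool_pos: [0.5855, 0.1006, 0.1394]
tcp_rot: [1.408, 2.808, 0.0]
force: [-1.7, -1.0, 10.5]
opening: 0.0109
finger_force: 42.6
time_s: 12.75
tool_pos: [0.5855, 0.1006, 0.1393]
tcp_rot: [1.408, 2.808, 0.001]
force: [-4.3, -0.6, 18.1]
opening: 0.0113
finger_force: 43.7
[-4.26279794 -0.56966056 18.09663571] [-0.13107966  0.7737628  -0.00106179] [0.5854952  0.10055839 0.13929094]
```

```bash
python3 -m creep '[0,0,-0.0005,0,0,0,0.005, 0,0.0001,0,0,0,0.08,0.005, 0,0.0001,0,0,0,0.08,0.005, 0,0,0,0,0,0,0.005]';python3 -c "
from h import *
s=state();print(s['force'],s['wrist_torque'],s['tool_pos'])";python3 -m creep '[0,0.0001,0,0,0,0.08,0.005, 0,0.0001,0,0,0,0.08,0.005, 0,0,0,0,0,0,0.005]';python3 -c "
from h import *
s=state();print(s['force'],s['wrist_torque'],s['tool_pos'])"
```

```text
time_s: 13.15
tool_pos: [0.5856, 0.1007, 0.1394]
tcp_rot: [1.632, 2.684, 0.0]
force: [-1.1, 0.6, 11.1]
opening: 0.0115
finger_force: 42.6
[-1.05974386  0.62130745 11.05047311] [-0.11367019  0.30982485  0.01220811] [0.58564572 0.10068609 0.13937425]
time_s: 13.45
tool_pos: [0.5858, 0.1007, 0.1393]
tcp_rot: [1.842, 2.545, 0.0]
force: [-1.7, -0.3, 11.4]
opening: 0.0112
finger_force: 42.6
[-1.66158562 -0.34026591 11.35064123] [-0.16297834  0.32692209  0.01008299] [0.58579431 0.10073824 0.13934354]
```

```bash
python3 -m creep '[0,0.0001,0,0,0,0.08,0.005, 0,0.0001,0,0,0,0.08,0.005, 0,0,0,0,0,0,0.005]';python3 -c "
from h import *
s=state();print(s['force'],s['wrist_torque'],s['tool_pos'])";python3 -m creep '[0,0.0001,0,0,0,0.08,0.005, 0,0.0001,0,0,0,0.08,0.005, 0,0,0,0,0,0,0.005]';python3 -c "
from h import *
s=state();print(s['force'],s['wrist_torque'],s['tool_pos'])"
```

```text
time_s: 13.75
tool_pos: [0.586, 0.1008, 0.1393]
tcp_rot: [2.039, 2.39, 0.0]
force: [-1.5, -1.6, 12.3]
opening: 0.0115
finger_force: 42.6
[-1.4511839  -1.61220337 12.26045113] [-0.19451022  0.3170739  -0.00298795] [0.58597249 0.10075735 0.13934068]
time_s: 14.05
tool_pos: [0.5862, 0.1007, 0.1393]
tcp_rot: [2.224, 2.219, 0.0]
force: [-2.2, -0.6, 11.2]
opening: 0.0111
finger_force: 42.6
[-2.16679326 -0.64057169 11.16383775] [-0.27748593  0.37675419  0.0012871 ] [0.58615327 0.1007456  0.13934378]
```

```bash
python3 -m creep '[0,0.0001,0,0,0,0.06,0.005, 0,0.0001,0,0,0,0.06,0.005, 0,0,0,0,0,0,0.005, 0,0,0,0,0,0,0.005]'; python3 - <<'E'
from h import *
s=state();print(s["force"],s["wrist_torque"])
S=[snapshot(n)["frame"] for n in("wrist","top")]
a=cv2.resize(S[1][120:220,170:290],(480,400),interpolation=cv2.INTER_CUBIC);b=cv2.resize(S[0],(312,234))
b=np.vstack([b,np.zeros((166,312,3),np.uint8)])
cv2.imwrite("pics/i.png",cv2.cvtColor(np.hstack([a,b]),cv2.COLOR_RGB2BGR))
E
```

```text
time_s: 14.45
tool_pos: [0.5863, 0.1008, 0.1393]
tcp_rot: [2.35, 2.085, 0.0]
force: [-1.5, -0.7, 12.5]
opening: 0.0114
finger_force: 42.6
[-1.54879237 -0.7460308  12.54307169] [-0.25765019  0.41587622 -0.09807572]
```

View pics/i.png

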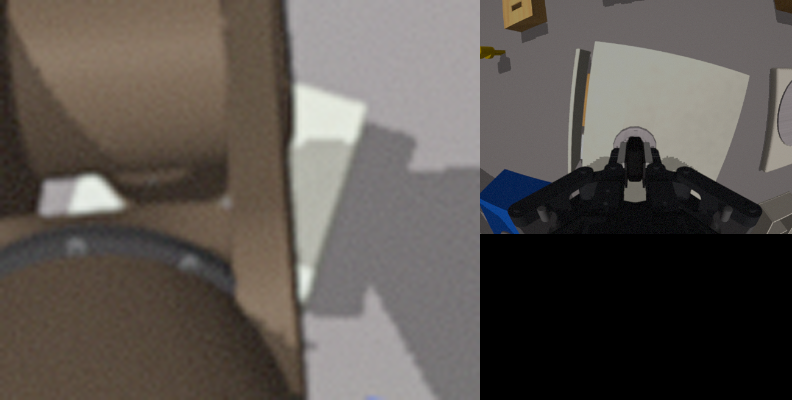

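```bash
python3 -m creep '[0,0,0,0,0,0,0.02, 0,0,0,0,0,0,0.04, 0,0,0,0,0,0,0.04, 0,0,0,0,0,0,0.04]'; python3 -m creep '[0,0,-0.01,0,0,0,0.04, 0,0,-0.02,0,0,0,0.04, 0,0,-0.04,0,0,0,0.04, 0,0,-0.04,0,0,0,0.04, 0,0,0,0,0,0,0.04]'; python3 - <<'E'
from h import *
w=snapshot("wrist");s=state();print(s["force"])
Rt=R.from_rotvec(s["tcp_rot"]).as_matrix()
im=cv2.cvtColor(w["frame"],cv2.COLOR_RGB2BGR);cv2.imwrite("pics/j.png",im)
E
```

```text
time_s: 14.95
tool_pos: [0.5861, 0.1008, 0.1387]
tcp_rot: [-2.349, -2.085, 0.0]
force: [-0.2, 0.1, 0.1]
opening: 0.0397
finger_force: 0.0
time_s: 15.45
tool_pos: [0.5889, 0.1012, 0.255]
tcp_rot: [2.346, 2.082, 0.011]
force: [-0.6, -0.0, -0.3]
opening: 0.0402
finger_force: 0.0
[-0.26318821  0.10154062 -0.68014051]
```

View pics/j.png

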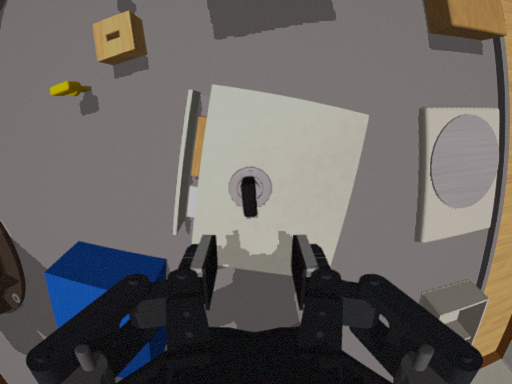

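The picture shows the key standing seated in the lock at (249,195) with its collar on the face. The drawer is out at (187,160), and the gripper is clear.

```bash
python3 -c "
from rig import *
print(close_job())"
```

```text
the job is handed in; nothing more can be done
None
```

The key went fully home with light force and turned about 1.42 rad clockwise from the box's x; the drawer sprang out, the key was let go in the lock, and the job was handed in at about 15.5 s.

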